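Hold a sample slide flush on a tilted, sprung stage

TASK

Take the tab of the clear cover of the slide case and swing the cover over past upright so that it stays leaning back, clear of the carrier, then lift the slide carrier out by its upright fin. Tilt the carrier to match the sloped face of the stage, set it centred on the face with its long side along the face's long side, flush all over, and press gently until the sprung face has given about half of its 8 mm travel, never hard down on its stop. Finish while still gripping the carrier and holding it pressed there; leave the cover open and do not disturb the other things on the bench.

Things in the scene. Friction and masses are not known exactly. Their poses are not given: they have to be found in the camera images.
- slide_case: Fixed grey slide case, 52 (x) x 100 (y) mm, rim 22 mm high, with a hinged clear hood (top 58.5 mm high when shut). Origin: centre of its underside; x points from the tab side (to the robot) to the hinge side. The carrier lies in a recess 40 x 84 mm, floor 14 mm above the bench, turned like the case. Hinge axis along y at x = +26 mm, 22.5 mm above the bench.
- case_cap (a joint): Hood of the case, rad: 0 shut (starts at 0 to 0.12), 1.57 upright, at most 2.2 (leaning back, out of the way of the gripper over the carrier; at 1.57 the tab still stands in its way). Opening swings the tab up and back over the hinge. Friction (about 0.035 N m) holds it at any angle; it weighs 50 g.
- cap_tab (a point): Grip point on the tab at the hood's front edge: tab 14 mm wide (y, along the hinge), 30 mm long (x), 6 mm thick. The point is on its middle line, 20 mm out from the hood; when shut 72 mm in front of the hinge axis, 4 mm above it, 26.5 mm above the bench. Axes as the case's when shut, turning with the hood. Pinched across its 14 mm from above, it can turn between the fingers.
- carrier_grip (a point): Centre of the fin of the loose slide carrier (about 60 g): flat aluminium plate 36 (x) x 80 (y) x 5 mm with a glass slide let in; from its middle rises a dark fin 10 mm thick (y), 24 mm long (x), 30 mm high. The point is 20 mm above the plate's underside, 15 mm below the fin's top; z up the fin. In the case the fin's top is 49 mm above the bench.
- stage_face (a point): Middle of the tilt stage's sloped face: aluminium plate 60 (x, up the slope) x 100 (y, level) mm, black disc 22 mm across at its middle, about 79 mm above the bench. z points out of the face. Its slope is clamped fast and differs each time (0.25 to 0.6 rad from level, low edge to the robot). Fixed foot 90 x 144 mm; side cheeks to 78 mm high, 57 mm from the middle, knobs to 79 mm.
- face_travel (a joint): How far the sprung face is pressed in along its normal, m: 0 free, 0.008 hard on its stop. Spring 1500 N/m with 1.5 N preload (about 7.5 N at 4 mm). The face moves straight in, without tilting.
- vial_a: Bystander, leave alone: amber vial with black cap, 27 x 52 mm. Origin: centre of its underside.
- vial_b: Bystander, leave alone: white vial with blue cap, 28 x 52 mm. Origin: centre of its underside.
- flask: Bystander, leave alone: small stoppered conical flask, 51 x 95 mm, at the back. Origin: centre of its underside.
- beaker: Bystander, leave alone: glass beaker, 61 x 55 x 70 mm; behind it on the right stands a tall cardboard carton (x over 0.43 m, y under -0.22 m), to be kept clear of. Origin: centre of its underside.
There are look-alikes about, which are no part of the job. What is shaped like the slide_case but yellow is not meant.

How it is judged (in metres and radians):
On the way, in this order (a step that is already met when the one before it is completed fails the run):
1. the cover is swung open and the carrier is still in its case (value of joint case_cap above 1.6 rad and distance of carrier_grip from where it was at the start of the episode below 0.01 m), for 0.2 s.
2. the carrier is gripped and lifted clear of the case (contact force between the fingers and carrier above 2 N and height (world z) of carrier_grip above 0.07 m and distance between carrier_grip and slide_case above 0.075 m), for 0.2 s.
3. the carrier lies flush and centred on the sloped face and presses it in (x of carrier_grip in the frame of stage_face between -0.01 and 0.01 m and y of carrier_grip in the frame of stage_face between -0.01 and 0.01 m and z of carrier_grip in the frame of stage_face between 0.0175 and 0.0225 m and angle between the z axis of carrier_grip and the z axis of stage_face, either way round below 0.06 rad and angle between the y axis of carrier_grip and the y axis of stage_face, either way round below 0.15 rad and value of joint face_travel between 0.001 and 0.007 m and contact force between the fingers and carrier above 2 N), for 0.3 s.
At the end, for the whole second after the job is handed in: For the last second: cover open over 1.6 rad; fingers grip the carrier over 2 N; carrier still on the face, centred within 10 mm, gap under 2.5 mm, parallel within 0.06 rad, long sides within 0.15 rad, face pressed in 1 to 7 mm with over 2 N (all of step 3 and value of joint case_cap above 1.6 rad and contact force between carrier and face_travel above 2 N and linear speed of carrier below 0.01 m/s); the arm keeps its last pose, push and grip.
It fails at once if the face is pressed too hard (over 25 N) or down onto its stop (contact force between carrier and face_travel above 25 N or value of joint face_travel above 0.0078 m).
It fails at once if another thing on the bench is moved by more than 30 mm (distance of any of vial_a, vial_b, flask, beaker from where it was at the start of the episode above 0.03 m).
It also fails if it takes over 58 s, if anything falls off the work surface, if the arm or the gripper's body presses on something with over 40 N, if the wrist force passes 120 N, or if a joint passes its speed limit or range.

ROBOT

A 6-joint arm with a two-finger parallel gripper is mounted at the origin on the work surface; the furniture and walls round the work are solid. World frame = base frame: x ahead of the robot, y to its left, z up, the work surface at z = 0. Lengths are in m, angles in degrees, forces in N, time in s.
With the tool pointing down it reaches from about 0.35 to 0.85 m from the base axis. Payload 8.1 kg.
Tool frame: the origin (TCP) lies on the mounting face of the last link; the fingertips stand 186 mm ahead of it and the grasp point (between the pads) lies ctrl.grip_point_offset ahead of it (ctrl.grip_point_offset is the distance from the TCP to the grasp point, in m); z points along the fingers, y is the line along which they close (so a half turn about z gives the same grasp; the last joint's range is limited). The gripper opens to 93 mm and grips with 3 to 60 N. Pads are 15 mm wide; open, the fingers measure 128 mm over their backs; the gripper's body (75 mm by 188 mm) begins 65 mm behind the grasp point.
Start: joints at [-80.18, 7.471, 85.268, -0, 87.261, -4.893], TCP at [0.152, -0.58, 0.405] pointing down, gripper open.
Joint ranges: [-169.43, 169.43], [-51.17, 129.36], [1.28, 143.12], [-76.62, 256.62], [0, 156.53], [-152.29, 152.29]. Speed limits (degrees/s): [136.94, 136.94, 159.86, 180, 180, 180].

INTERFACE

Orientations are given as [roll, pitch, yaw] about the fixed x, y, z axes, in that order (R = Rz(yaw) Ry(pitch) Rx(roll)).
In Python, from rig import ctrl gives the robot as it stands. Calls block until the motion is done:
- ctrl.movep(position, orientation): joint-space move of the TCP to a pose.
- ctrl.move_straight(position, frame=None, rate=0.15, contact_N=None): straight line of the TCP; frame=None keeps the orientation; rate is the mean speed in m/s. With contact_N (N) it stops when the force on the tool has changed by that much, and returns True; else False.
- ctrl.move_j(angles): joint-space move.
- ctrl.set_gripper(opening): opening from 0.0 (shut) to 1.0 (fully open); the grip force is fixed at half the most; returns when the fingers have stopped.
- ctrl.dwell(seconds).
- ctrl.ik(position, orientation): joint angles nearest the present ones, or None.
- ctrl.read_camera(name): name is "scene" or "top"; returns a dict with "color" (480x640x3 uint8, blue, green, red), "intrinsics" (3x3 intrinsics, pixels), "distortion" ([k1, k2, p1, p2, k3] as OpenCV has them; the pictures are not rectified), "camera_from_world" (4x4, takes a point from world to camera coordinates). Camera axes: x right, y up, looking along -z (the intrinsics and any distortion apply to the point x, -y, -z); pixel columns grow to the right and rows downward; lengths in m; the calibration is good to about 2 mm. A picture is of the moment at which its call begins. There is no depth.
A pose or a line that the arm cannot do raises ctrl.IKError and nothing moves.
- ctrl.finish_job(): hands the job in; it is judged then, once.
Readings, each from a call of its own:
- ctrl.get_time(): time.
- ctrl.get_joints(): joint angles.
- ctrl.get_joint_vel(): joint speeds.
- ctrl.get_joint_torque(): joint torques, N m.
- ctrl.get_tcp_pos(): TCP position.
- ctrl.get_tcp_rot(): TCP orientation.
- ctrl.get_ft_force(): force on the tool from outside, world axes, zero at the start.
- ctrl.get_wrist_torque(): the same for the moment, N m.
- ctrl.get_width(): opening from 0.0 (shut) to 1.0 (fully open).
- ctrl.get_grasp_force(): force on a finger pad.
Only numpy, scipy, OpenCV 4.12 (cv2) and the standard library are available. Lean on these libraries where they do the work, as an engineer would, in place of code of your own. Each camera call takes 0.05 s, during which the arm holds its last target. There are 200 camera calls.

## Working session

There is one attempt and no reset: what is moved stays moved. The work goes in short steps, each a Python script; the robot and the scene stay as the last script left them, time stands still between calls to the robot, and variables do not carry over. Pictures are saved under pics/ and viewed, at most 10 in all, crops included, and the job is handed in when it is done.

```bash
mkdir -p pics; python3 - <<'E'
from rig import ctrl
import cv2,numpy as np,pickle
for n in("scene","top"):
    d=ctrl.read_camera(n); cv2.imwrite(f"pics/{n}0.png",d["color"]); pickle.dump(d,open(f"{n}0.pkl","wb"))
    print(n,d["intrinsics"],d["distortion"],np.round(np.linalg.inv(d["camera_from_world"]),3))
print(ctrl.grip_point_offset,ctrl.get_time(),ctrl.get_tcp_rot())
E
```

```text
scene [[574.83389613   0.         323.6321704 ]
 [  0.         574.83389613 235.42399308]
 [  0.           0.           1.        ]] [-0.12129296  0.          0.          0.          0.        ] [[-0.332 -0.638  0.695  1.318]
 [ 0.943 -0.209  0.259  0.316]
 [-0.02   0.741  0.671  0.905]
 [ 0.     0.     0.     1.   ]]
top [[455.96848109   0.         324.141913  ]
 [  0.         455.96848109 240.76376727]
 [  0.           0.           1.        ]] [-0.04079355  0.          0.          0.          0.        ] [[ 0.025  0.997 -0.067  0.398]
 [-1.     0.026  0.007 -0.021]
 [ 0.009  0.067  0.998  1.037]
 [ 0.     0.     0.     1.   ]]
0.1673 0.1 [-1.79904805e+02 -5.60282253e-03  1.47122847e+01]
```

View pics/scene0.png

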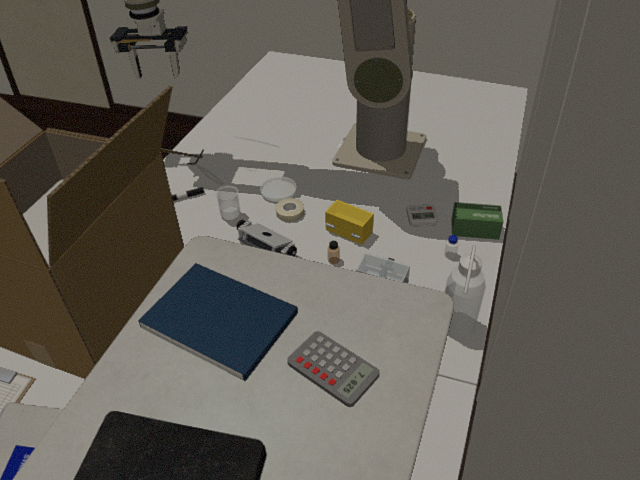

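View pics/top0.png

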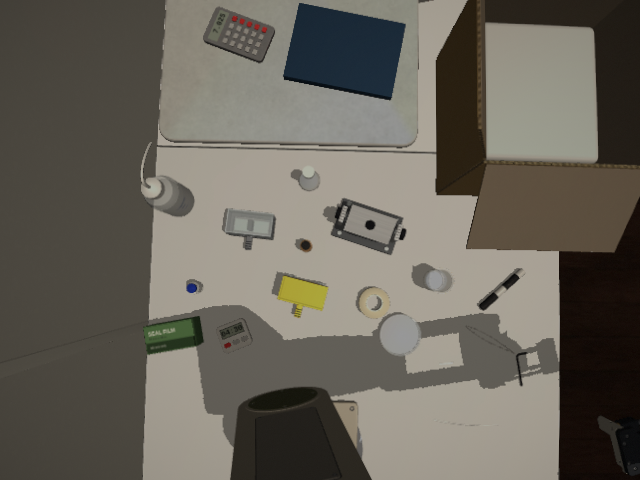

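The top view shows the grey case at about (249,223) with its tab at (248,242), and the stage at about (369,226) with its disc at (370,225). The yellow look-alike is at (302,293). In the scene view the case is at about (383,268), partly hidden by the shelf edge, and the stage is at (267,237). I'll zoom in on both.

```bash
python3 - <<'E'
import cv2,pickle,numpy as np
t=pickle.load(open("top0.pkl","rb"))["color"]; s=pickle.load(open("scene0.pkl","rb"))["color"]
a=cv2.resize(t[180:270,210:410],(800,360),interpolation=cv2.INTER_CUBIC)
b=cv2.resize(s[205:295,225:425],(800,360),interpolation=cv2.INTER_CUBIC)
cv2.imwrite("pics/crop0.png",cv2.resize(np.vstack([a,b]),(666,600)) if 0 else np.vstack([a[:300],b[:300]]))
E
```

```text
(no output)
```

View pics/crop0.png

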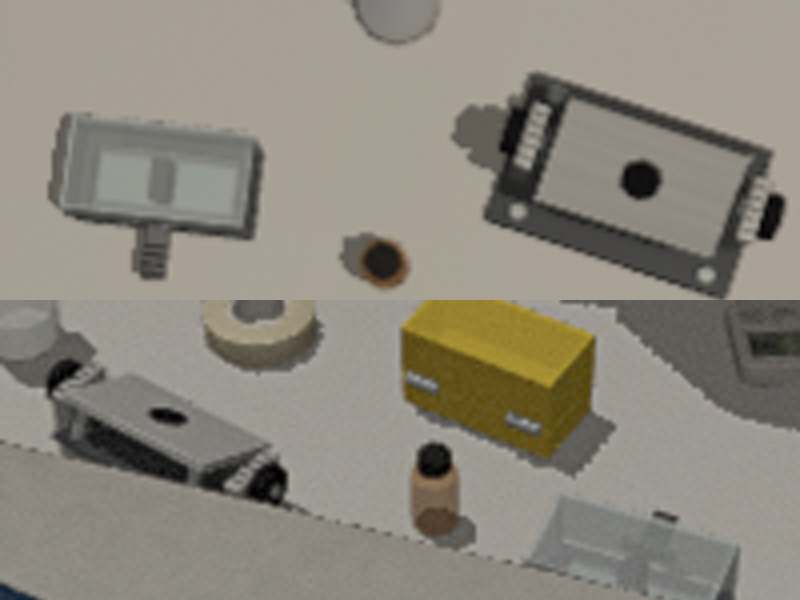

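The crop shows the case hood lines, with the tab at about (248,245) in the top view. The four face corners of the stage are visible in both views. Next is a finer crop to pick corners.

```bash
python3 - <<'E'
import cv2,pickle,numpy as np
t=pickle.load(open("top0.pkl","rb"))["color"]; s=pickle.load(open("scene0.pkl","rb"))["color"]
def crop(im,x,y):
    c=im[y:y+50,x:x+66]; c=cv2.normalize(c,None,0,255,cv2.NORM_MINMAX)
    c=cv2.resize(c,None,fx=6,fy=6,interpolation=cv2.INTER_CUBIC)
    for k in range(0,66,10):
        cv2.line(c,(k*6+3,0),(k*6+3,5),(0,0,255),1); cv2.putText(c,str(x+k),(k*6,16),0,.35,(0,0,255))
    for k in range(0,50,10):
        cv2.line(c,(0,k*6+3),(5,k*6+3),(0,0,255),1); cv2.putText(c,str(y+k),(6,k*6+6),0,.35,(0,0,255))
    return c
cv2.imwrite("pics/crop1.png",np.vstack([np.hstack([crop(t,335,199),crop(s,235,215)]),np.hstack([crop(t,217,202),crop(s,350,240)])]))
E
```

```text
(no output)
```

View pics/crop1.png

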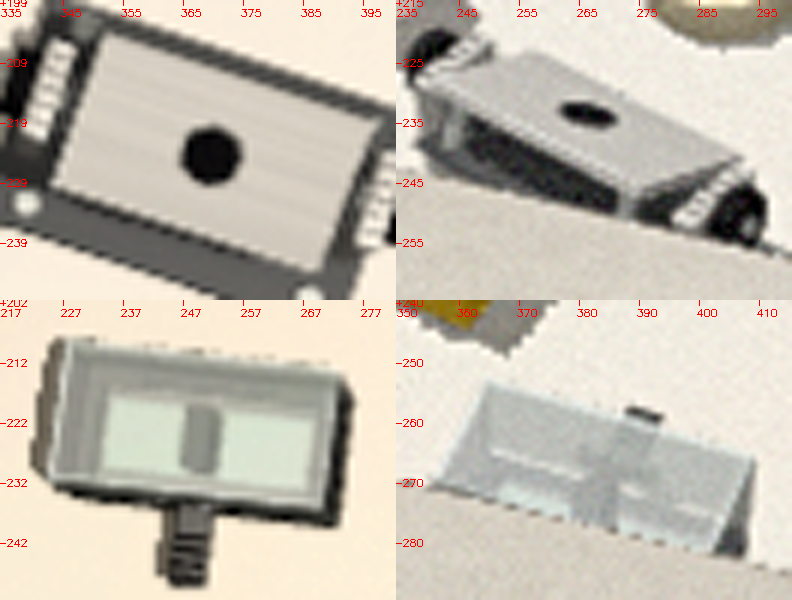

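The top and scene crops give the stage face corners in both views. They also give the hood's top rim corners, the fin top at about (249.5,224.5) and the tab grip at about (247.7,244.3).

```bash
cat >h.py <<'E'
import numpy as np,cv2,pickle
from scipy.spatial.transform import Rotation as R
from scipy.optimize import least_squares
def proj(d,P):
    M=np.array(d["camera_from_world"]);c=np.atleast_2d(P)@M[:3,:3].T+M[:3,3]
    return cv2.projectPoints(c*[1,-1,-1],np.zeros(3),np.zeros(3),np.array(d["intrinsics"]),np.array(d["distortion"]))[0][:,0]
def ray(d,px,z):
    W=np.linalg.inv(d["camera_from_world"])
    u=cv2.undistortPoints(np.array(px,float).reshape(-1,1,2),np.array(d["intrinsics"]),np.array(d["distortion"]))[:,0]
    v=np.c_[u[:,0],-u[:,1],-np.ones(len(u))]@W[:3,:3].T
    return W[:3,3]+v*((z-W[2,3])/v[:,2])[:,None]
E
python3 - <<'E'
from h import *
t=pickle.load(open("top0.pkl","rb")); s=pickle.load(open("scene0.pkl","rb"))
q=lambda o,c:np.array(o)+(np.array(c,float)-2.5)/6
# order: high+y, high-y, low-y, low+y, disc
T=q((335,199),[(103,32),(383,118),(322,270),(55,183),(211,156)])
S=q((235,215),[(236,187),(32,80),(129,52),(346,158),(192,115)])
L=np.array([(.03,.05,0),(.03,-.05,0),(-.03,-.05,0),(-.03,.05,0),(0,0,0)])
def rot(yaw,sl): return R.from_euler("ZY",[yaw,-sl])
f=lambda p:rot(p[3],p[4]).apply(L)+p[:3]
for w in((1,1),(1,0.3),(1,0)):
    res=lambda p:np.r_[w[0]*(proj(t,f(p))-T).ravel(),w[1]*(proj(s,f(p))-S).ravel(),(p[2]-.079)*500]
    r=least_squares(res,[.4,-.1,.079,-.3,.4]); print(w,np.round(r.x,4)); print(np.round(proj(t,f(r.x))-T,1).tolist(),np.round(proj(s,f(r.x))-S,1).tolist())
C=q((217,202),[(66,47),(343,79),(327,210),(55,175)])
P=ray(t,C,.0585);print(P)
for a,b in((0,1),(3,2),(3,0),(2,1)):
    e=P[b]-P[a];print(np.linalg.norm(e),np.degrees(np.arctan2(e[1],e[0])))
print("fin",ray(t,q((217,202),[(198,138)]),.049),"tab",ray(t,q((217,202),[(187,257)]),.030), "shelf",)
E
```

```text
(1, 1) [ 0.4998 -0.1231  0.0802 -0.2884  0.4573]
[[-0.0, 0.1], [-1.1, 0.5], [-0.5, 0.5], [-0.6, 0.5], [0.2, -0.3]] [[0.7, 0.1], [-1.1, -0.2], [0.3, 0.3], [-0.8, -0.1], [-1.5, 0.5]]
(1, 0.3) [ 0.5003 -0.1239  0.0794 -0.284   0.4732]
[[0.2, 0.1], [-0.8, 0.3], [-0.1, 0.1], [-0.2, 0.4], [0.5, -0.5]] [[0.4, 0.2], [-1.5, 0.0], [-0.2, 0.8], [-1.3, 0.3], [-1.9, 0.9]]
(1, 0) [ 0.5004 -0.1241  0.0791 -0.2832  0.4831]
[[0.3, 0.1], [-0.7, 0.3], [-0.0, -0.0], [-0.1, 0.3], [0.6, -0.6]] [[0.4, 0.2], [-1.6, 0.1], [-0.4, 1.1], [-1.4, 0.6], [-2.0, 1.0]]
[[0.52626927 0.1828918  0.0585    ]
 [0.51723608 0.08268599 0.0585    ]
 [0.46984228 0.08685999 0.0585    ]
 [0.47990951 0.18498216 0.0585    ]]
0.10061214575453917 -95.15108263225747
0.09863726342849946 -95.8579857084994
0.04640686678535403 -2.581714765267376
0.04757724848961885 -5.033089227537171
fin [[0.49550846 0.13558086 0.049     ]] tab [[0.45322807 0.14103811 0.03      ]] shelf
```

```bash
cat >>h.py <<'E'
yc=np.radians(-6.0); ex=np.array([np.cos(yc),np.sin(yc),0]); ez=np.array([0,0,1.])
fin=np.array([.4955,.1356,0]); H=fin+.026*ex+.0225*ez
def tab(th,r=.072,h=.004): return H+ex*(-r*np.cos(th)-h*np.sin(th)*-1)+ez*(r*np.sin(th)+h*np.cos(th))
def tcp(g,rpy,off=.1673): return np.array(g)-off*R.from_euler("xyz",rpy,degrees=True).apply([0,0,1])
E
python3 - <<'E'
from h import *
from rig import ctrl
t=pickle.load(open("top0.pkl","rb")); s=pickle.load(open("scene0.pkl","rb"))
for th in(0,.06,.12): print(th,proj(s,tab(th,.082,.007)),proj(t,tab(th,.082,.007)),proj(t,tab(th,.052,.007)))
print("meas scene (391.6,257.8) top end (247.5,249.5) base ~(248,236)")
rp=[180,0,-6]
for n,g,rpy in(("tab",tab(.06,.074),rp),("open",tab(2.0,.074),[180,15,-6]),("stage",[.5,-.1235,.1],[180,-27,-16.4]),("fin",fin+.041*ez,rp)):
    print(n,g,ctrl.ik(tcp(g,rpy),rpy))
print(ray(t,[(300,147)],0.0),ray(t,[(300,147)],0.1))
E
```

```text
0 [[390.28630692 259.49199672]] [[247.37771036 250.48227794]] [[249.28248252 237.06806235]]
0.06 [[390.3272123  258.04241469]] [[247.05887154 250.12522167]] [[249.09704764 236.73291275]]
0.12 [[390.31928164 256.68510295]] [[246.75889596 249.63306929]] [[248.92489798 236.31379721]]
meas scene (391.6,257.8) top end (247.5,249.5) base ~(248,236)
tab [0.44813392 0.14057838 0.03093014] [ 1.11580400e+01 -5.82728470e-01  1.16538094e+02 -2.54444375e-14
  6.40446347e+01  1.07158040e+02]
open [0.555601   0.12928313 0.08812342] [  5.99990506  23.36545151  83.82131472   3.08757154  87.50339521
 101.46766619]
stage [0.5, -0.1235, 0.1] [-21.06107947 -25.22291445 133.54499661   3.00147889  44.79394484
  83.71410791]
fin [0.4955 0.1356 0.041 ] [ 9.58510897e+00  5.19529005e+00  1.09362478e+02 -2.54444375e-14
  6.54422316e+01  1.05585109e+02]
[[0.68374799 0.03349614 0.        ]] [[0.65619777 0.02825716 0.1       ]]
```

```bash
python3 - <<'E'
from h import *
from rig import ctrl
ctrl.movep([.09,-.36,.42],[180,0,14.7])
ctrl.movep([.36,.10,.42],[180,0,-6])
rp=[180,0,-6]; g=tab(.06,.074)+[0,0,.002]
ctrl.set_gripper(.45)
ctrl.movep(tcp(g+[0,0,.08],rp),rp)
print(ctrl.move_straight(tcp(g,rp),rate=.08,contact_N=8),ctrl.get_tcp_pos()-tcp(g,rp))
ctrl.set_gripper(0)
print(ctrl.get_width(),ctrl.get_grasp_force(),ctrl.get_ft_force(),ctrl.get_time())
d=ctrl.read_camera("top"); c=d["color"][180:280,200:320]
cv2.imwrite("pics/p1.png",cv2.resize(c,(720,600),interpolation=cv2.INTER_CUBIC))
E
```

```text
False [3.79883843e-04 7.14195610e-05 5.85816529e-04]
0.1473529411057749 29.968100488185883 [-0.29747875  8.07284907  0.2596633 ] 6.3417
```

```bash
python3 - <<'E'
from h import *
from rig import ctrl
for th in np.linspace(.06,2.0,18)[1:]:
    a=np.degrees(max(0,th-1.0)*.26); rp=[180,a,-6]
    ctrl.move_straight(tcp(tab(th,.074)+[0,0,.002],rp),frame=rp,rate=.06)
    print(round(th,2),np.round(ctrl.get_ft_force(),1),round(ctrl.get_width(),3))
    if np.linalg.norm(ctrl.get_ft_force())>35: break
print(ctrl.get_time())
d=ctrl.read_camera("scene"); c=d["color"][180:330,300:500]
cv2.imwrite("pics/p1.png",cv2.resize(c,(800,600),interpolation=cv2.INTER_CUBIC))
E
```

```text
0.17 [ 1.3  8.4 -1.3] 0.144
0.29 [ 0.4  8.6 -1.7] 0.146
0.4 [ 0.2  8.4 -0.3] 0.142
0.52 [-0.4  8.2 -1.2] 0.146
0.63 [ 0.4  9.4 -0.5] 0.147
0.74 [-0.5  9.4 -0.4] 0.146
0.86 [-0.6  9.5 -1.3] 0.143
0.97 [-0.3 10.8 -1.6] 0.148
1.09 [-1.  11.  -0.9] 0.147
1.2 [-1.2 11.7 -0.6] 0.149
1.32 [-1.9 11.5  0.3] 0.146
1.43 [-2.6 12.4 -0.3] 0.147
1.54 [-1.9 12.7  1.2] 0.147
1.66 [-2.5 12.   1.9] 0.148
1.77 [-1.4 12.9  2.8] 0.145
1.89 [-2.3 12.3  3.5] 0.144
2.0 [-0.6 14.3  4.3] 0.145
12.0667
```

View pics/p1.png

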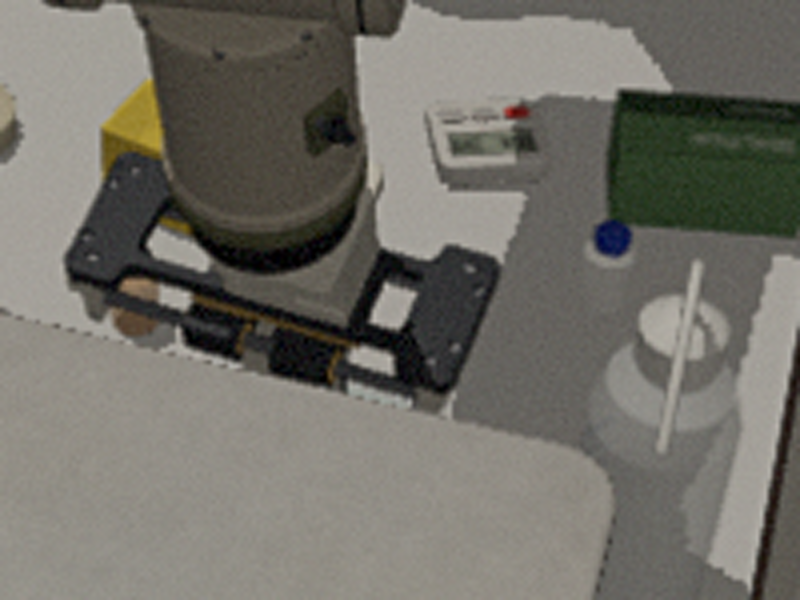

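The picture shows the gripper over the hinge side holding the tab; the hood is hidden behind it. Releasing, backing off and checking from above.

```bash
python3 - <<'E'
from h import *
from rig import ctrl
ctrl.set_gripper(.4)
rp=[180,14.9,-6]
ctrl.move_straight(tcp(tab(2.0,.074)+[0,0,.002],rp,.1673+.07),rate=.15)
ctrl.movep([.36,.0,.36],[180,0,-6])
d=ctrl.read_camera("top"); s=ctrl.read_camera("scene"); pickle.dump(d,open("top1.pkl","wb"))
cv2.imwrite("pics/p2.png",np.hstack([cv2.resize(d["color"][180:260,205:272],(400,480),interpolation=cv2.INTER_CUBIC),cv2.resize(s["color"][220:300,345:412],(400,480),interpolation=cv2.INTER_CUBIC)]))
print(ctrl.get_time())
E
```

```text
14.5833
```

View pics/p2.png

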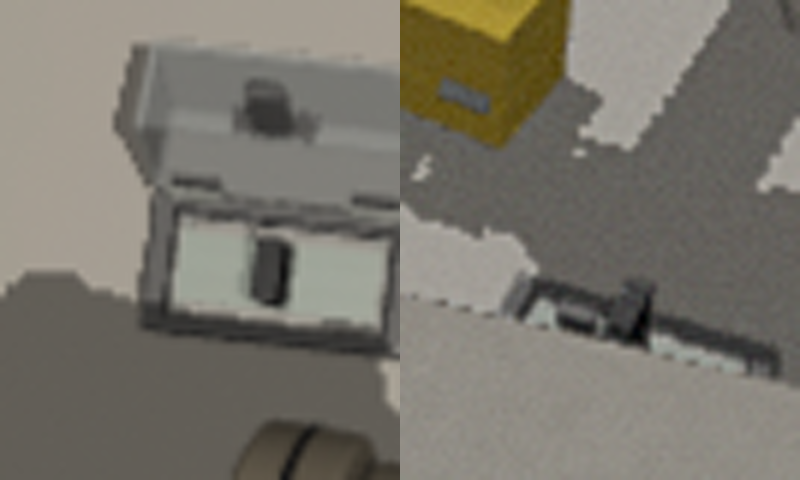

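The hood now leans back past the hinge, with its tab at about (249,196) in the top view. The fin is exposed with its top at about (249.1,224.7). Gripping it now.

```bash
python3 - <<'E'
from h import *
from rig import ctrl
t=pickle.load(open("top1.pkl","rb"))
print(ray(t,[(249.1,224.7)],.049),[proj(t,tab(th)) for th in(1.6,1.8,2.0)])
rp=[180,0,-6]; g=ray(t,[(249.3,224.6)],.049)[0]; g[2]=.041
ctrl.movep(tcp(g+[0,0,.07],rp),rp)
print(ctrl.move_straight(tcp(g,rp),rate=.08,contact_N=6),ctrl.get_tcp_pos()-tcp(g,rp))
ctrl.set_gripper(0)
print(ctrl.get_width(),ctrl.get_grasp_force(),ctrl.get_ft_force())
ctrl.move_straight(tcp(g+[0,0,.08],rp),rate=.08)
ctrl.dwell(.3)
print(ctrl.get_width(),ctrl.get_grasp_force(),ctrl.get_ft_force(),ctrl.get_wrist_torque(),ctrl.get_time())
E
```

```text
[[0.49522634 0.13662408 0.049     ]] [array([[248.38724347, 207.15081163]]), array([[249.54511635, 200.66692406]]), array([[250.84020085, 194.83090864]])]
False [0.00036427 0.00011556 0.00055927]
0.10573950981802696 30.000824332237244 [-0.93101324  2.72660697  2.62509705]
0.10607972733888008 29.99983012676239 [ 0.41122384 -0.51453161 -1.20215489] [-0.00885733  0.0580569  -0.03038691] 18.45
```

```bash
cat >>h.py <<'E'
sr=[180,-np.degrees(.465),-16.4]; F=np.array([.500,-.1235,.0797])
nf=-R.from_euler("xyz",sr,degrees=True).apply([0,0,1])
def place(gap): return tcp(F+nf*(.020+gap),sr,.1743)
E
python3 - <<'E'
from h import *
from rig import ctrl
p=ctrl.get_tcp_pos(); ctrl.move_straight([p[0]-.06,p[1]-.08,p[2]+.05],rate=.2)
ctrl.movep(place(.05),sr)
ctrl.move_straight(place(.012),rate=.1)
ctrl.dwell(.3)
d=ctrl.read_camera("top"); s=ctrl.read_camera("scene")
cv2.imwrite("pics/p3.png",np.hstack([cv2.resize(d["color"][190:270,325:412],(400,368),interpolation=cv2.INTER_CUBIC),cv2.resize(s["color"][200:264,232:302],(400,368),interpolation=cv2.INTER_CUBIC)]))
print(ctrl.get_time(),ctrl.get_ft_force(),ctrl.get_wrist_torque(),ctrl.get_tcp_pos()-place(.012))
E
```

```text
20.825 [0.19679032 0.37152831 0.12295499] [0.13919439 0.2675985  0.01546862] [ 3.78202857e-05 -7.57303105e-05  4.15394575e-04]
```

View pics/p3.png

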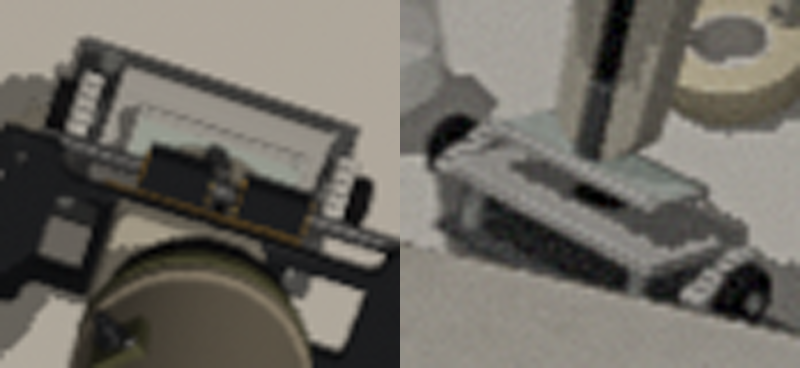

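The carrier hovers above the face, parallel to it by eye. Its top-view high edge runs from about (352.8,212.3) to (391.9,224.3). I'll compare that with prediction, then press.

```bash
python3 - <<'E'
from h import *
from rig import ctrl
t=pickle.load(open("top1.pkl","rb"))
Rs=R.from_euler("ZY",[np.radians(-16.4),-.465])
print(proj(t,Rs.apply([(.018,.04,.016),(.018,-.04,.016)])+F))
f0,m0=ctrl.get_ft_force(),ctrl.get_wrist_torque()
Rt=R.from_euler("xyz",sr,degrees=True)
for gap in np.arange(.010,-.0081,-.001):
    ctrl.move_straight(place(gap),rate=.03); ctrl.dwell(.1)
    f=np.mean([ctrl.get_ft_force() for _ in range(4)],0)-f0; m=ctrl.get_wrist_torque()-m0
    N=f@nf; print(round(gap,4),round(N,2),np.round(Rt.inv().apply(f),1),np.round(Rt.inv().apply(m),2))
    if N>5: break
print(ctrl.get_time())
E
```

```text
[[354.11753896 213.04121125]
 [391.00969913 224.90193281]]
0.01 -0.41 [-0.2  0.4  0.4] [-0.01  0.02 -0.07]
0.009 -1.69 [-1.6 -0.6  1.7] [-0.01  0.08  0.03]
0.008 -0.24 [-1.2  0.6  0.2] [-0.01  0.01  0.01]
0.007 -1.8 [0.6 0.5 1.8] [-0.05 -0.03  0.  ]
0.006 -1.31 [-0.9  0.4  1.3] [-0.03 -0.03  0.02]
0.005 -0.52 [-0.8 -1.   0.5] [-0.03  0.03  0.02]
0.004 -0.53 [-0.1  1.2  0.5] [-0.1  -0.02 -0.02]
0.003 -0.19 [1.1 0.2 0.2] [-0.01 -0.07  0.05]
0.002 -1.07 [-0.9  0.2  1.1] [-0.02 -0.01 -0.02]
0.001 0.82 [-0.4 -0.7 -0.8] [-0.05  0.01 -0.03]
0.0 2.41 [-0.8  0.2 -2.4] [-0.09  0.01 -0.01]
-0.001 3.41 [-0.1  0.1 -3.4] [ 0.   -0.04  0.04]
-0.002 5.08 [-0.8 -0.1 -5.1] [-0.11  0.03  0.03]
25.375
```

```bash
python3 - <<'E'
from h import *
from rig import ctrl
ctrl.move_straight(place(-.0033),rate=.02); ctrl.dwell(.3)
Rt=R.from_euler("xyz",sr,degrees=True)
a=[];b=[]
for _ in range(25):
    ctrl.dwell(.02); a.append(ctrl.get_ft_force()); b.append(ctrl.get_wrist_torque())
print(Rt.inv().apply(np.mean(a,0)),Rt.inv().apply(np.mean(b,0)),ctrl.get_grasp_force(),ctrl.get_time(),ctrl.get_tcp_pos()-place(-.0033))
d=ctrl.read_camera("top"); s=ctrl.read_camera("scene")
cv2.imwrite("pics/p4.png",np.hstack([cv2.resize(d["color"][175:265,215:415],(800,360),interpolation=cv2.INTER_CUBIC)[:, 0:800]]+[]) if 0 else np.vstack([cv2.resize(d["color"][180:250,215:415],(800,280),interpolation=cv2.INTER_CUBIC),cv2.resize(s["color"][208:260,230:360],(800,320),interpolation=cv2.INTER_CUBIC)]))
E
```

```text
[-0.70823015 -0.68939348 -6.48912214] [-0.02542535 -0.4682625   0.03111687] 30.005190074443817 26.3417 [ 7.56315060e-05 -1.65398411e-05  9.46256920e-05]
```

View pics/p4.png

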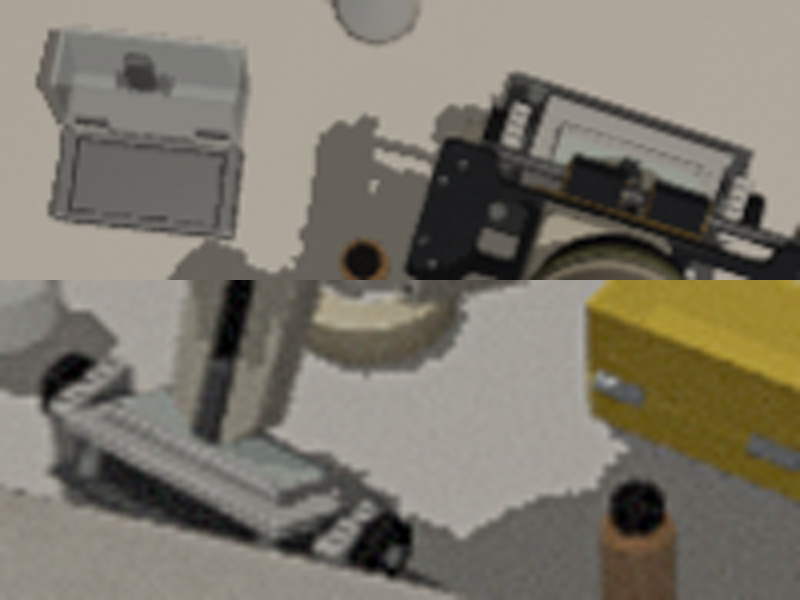

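The cover stays open (tab at about (140,70) in the upper half), the recess is empty and the carrier sits centred on the face. One baseline comparison will check flushness through the centre of pressure.

```bash
python3 - <<'E'
from h import *
from rig import ctrl
Rt=R.from_euler("xyz",sr,degrees=True)
def avg():
    ctrl.dwell(.3);a=[];b=[]
    for _ in range(30):
        ctrl.dwell(.02); a.append(ctrl.get_ft_force()); b.append(ctrl.get_wrist_torque())
    return Rt.inv().apply(np.mean(a,0)),Rt.inv().apply(np.mean(b,0))
ctrl.move_straight(place(.006),rate=.03); f0,m0=avg(); print(f0,m0)
for g in(-.001,-.0035):
    ctrl.move_straight(place(g),rate=.02); f,m=avg(); f-=f0;m-=m0
    z=.1943
    print(g,np.round(f,2),np.round(m,3),"cop x",(z*f[0]-m[1])/f[2],"y",(m[0]+z*f[1])/f[2])
print(ctrl.get_time())
E
```

```text
[-0.37025764  0.06551185  0.76179038] [ 0.03394165 -0.30029795  0.01787284]
-0.001 [ 1.65 -0.71 -3.86] [-0.005  0.271 -0.033] cop x -0.012939001021813678 y 0.037181821639611395
-0.0035 [ 1.14 -0.64 -7.58] [-0.06   0.067 -0.023] cop x -0.020399873601819392 y 0.024151584861213334
30.075
```

```bash
python3 - <<'E'
from h import *
from rig import ctrl
f0=np.array([-.37,.066,.76]);m0=np.array([.034,-.30,.018])
for sl in(.465,.445,.425,.405):
    sr=[180,-np.degrees(sl),-16.4];n=-R.from_euler("xyz",sr,degrees=True).apply([0,0,1]);Rt=R.from_euler("xyz",sr,degrees=True)
    P=lambda g:tcp(F+n*(.02+g),sr,.1743)
    ctrl.move_straight(P(-.0025),frame=sr,rate=.03)
    ctrl.dwell(.2);a=[];b=[]
    for _ in range(30): ctrl.dwell(.02); a.append(ctrl.get_ft_force()); b.append(ctrl.get_wrist_torque())
    f=Rt.inv().apply(np.mean(a,0))-f0;m=Rt.inv().apply(np.mean(b,0))-m0
    print(sl,np.round(f,2),np.round(m,3),"M at grip",round(m[1]-.1743*f[0],3),"cop",(.1943*f[0]-m[1])/f[2])
print(ctrl.get_time())
E
```

```text
0.465 [ 1.51 -0.55 -6.13] [-0.049  0.182 -0.031] M at grip -0.08 cop -0.01796264813397907
0.445 [ 0.85 -0.01 -5.69] [-0.21   0.081 -0.013] M at grip -0.068 cop -0.014930597637071514
0.425 [ 0.18  0.32 -5.97] [-0.21   0.158  0.016] M at grip 0.127 cop 0.02061101858020018
0.405 [ 0.13  0.18 -6.53] [-0.205  0.166  0.005] M at grip 0.142 cop 0.02136441087399514
33.95
```

The centre of pressure flips edge between slopes of 0.445 and 0.425 rad, so the carrier lies flush at about 0.435. I'll do the same for roll.

```bash
cat >>h.py <<'E'
def go(ctrl,sl,dl,gap,rate=.03,N=30):
    f0=np.array([-.37,.066,.76]);m0=np.array([.034,-.30,.018])
    Rt=R.from_euler("ZYX",[np.radians(-16.4),-sl,dl])*R.from_euler("x",180,degrees=True)
    rp=Rt.as_euler("xyz",degrees=True); n=-Rt.apply([0,0,1])
    ctrl.move_straight(F+n*(.02+gap+.1743),frame=rp,rate=rate)
    ctrl.dwell(.2);a=[];b=[]
    for _ in range(N): ctrl.dwell(.02); a.append(ctrl.get_ft_force()); b.append(ctrl.get_wrist_torque())
    f=Rt.inv().apply(np.mean(a,0))-f0;m=Rt.inv().apply(np.mean(b,0))-m0
    c=(.1943*f[0]-m[1])/f[2],(m[0]+.1943*f[1])/f[2]
    print(sl,dl,gap,np.round(f,2),np.round(m,3),"cop",np.round(c,4),"t",round(ctrl.get_time(),1))
    return f,c
E
python3 - <<'E'
from h import *
from rig import ctrl
for dl in(0,-.012,-.024,-.036):
    f,c=go(ctrl,.435,dl,-.0025)
    if c[1]<.01: break
E
```

```text
0.435 0 -0.0025 [-0.84 -0.42 -5.94] [-0.127 -0.095 -0.007] cop [0.0113 0.0351] t 35.0
0.435 -0.012 -0.0025 [-1.97  1.38 -5.88] [-0.063 -0.293 -0.034] cop [ 0.0152 -0.0348] t 35.9
```

```bash
python3 - <<'E'
from h import *
from rig import ctrl
go(ctrl,.437,-.006,-.0025,N=15)
f,c=go(ctrl,.437,-.006,-.0036)
print(ctrl.get_grasp_force(),ctrl.get_time())
if 5.5<-f[2]<9.5: print(ctrl.finish_job())
E
```

```text
0.437 -0.006 -0.0025 [-1.97  0.14 -5.72] [ 0.026 -0.309 -0.021] cop [ 0.0129 -0.0093] t 36.6
0.437 -0.006 -0.0036 [-2.7  -0.32 -7.45] [ 0.057 -0.394 -0.014] cop [0.0176 0.0006] t 37.6
30.00152885913849 37.5917
the job is handed in; nothing more can be done
None
```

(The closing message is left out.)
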